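# Load a stereogram card under the spring clip of a stereoscope

### The job

Load the card with the red rings into the stereoscope: raise the spring clip until it stays up by itself, slide the card flat under it, leading with the edge opposite its black tab, and press it gently home against the ledge, then lower the clip onto the card without letting it snap shut, and let go. The card must not be forced against the instrument; leave the green card, the eye-drops box, the eye model and the penlight where they are.

Things in the scene. Friction and masses are not known exactly. Their poses are not given: they have to be found in the camera images.
- stereoscope: Black table stereoscope, fixed; base plate 300 x 150 x 15 mm, grey level card stage at its robot end, rail rising to a lens head (x = 220 to 265, top z = 200 mm). Origin on the table; x = the way a card slides in, y left, z up. Stage deck at z = 55 mm, x = -70 to 14, y = +-69 mm. Hinge lugs to z = 75 mm at x = 9 to 19, y = +-46 mm. Base plate x = -85 to 215 mm.
- guide_mouth (a point): Middle of the mouth between the stage's two black side guides, on the deck, at stereoscope x = -50, y = 0. Guides 5 mm high, inner faces 114 mm apart from x = -34 to 0, flaring to about 130 mm at the mouth (card: 110 mm). Between them stands the black back ledge, 7 mm high, 106 mm wide, screwed down in slots: its front face is anywhere from x = -16 to 0 and is not measured; feel for it.
- clip (a joint): Spring clip angle, rad: 0 = down on the bare deck, 0.12 = down on a card, 1.6 = fully raised. Hinge line along stereoscope y at x = 14, z = 68 mm; the free end lifts and swings back over it. Over-centre spring: below 0.85 it pulls down (0.16 Nm when on a card: 4 N there, 2.5 N at the knob), above 0.85 it pushes up and holds at 1.6 (0.16 Nm). Let go on the way down, it snaps shut.
- clip_knob (a point): Centre of the clip's red finger roll, 10 mm diameter, 16 mm long along the stereoscope's y; pinched by its two ends it turns between the fingers. At angle 0 it is 66 mm in front of the hinge line and 8 mm above it, raised 10 mm behind and 66 mm above. It sits on a steel tongue 12 mm wide before the clip's 80 mm wide plate; the rubber pressing edge is 40 mm before the hinge line.
- card_red: The card to load: stiff white plate 72 (x) x 110 (y) x 5 mm, two red rings on top, about 55 g; on the middle of its -x edge a black grip tab 30 mm long (x = -36 to -66 mm), 28 mm wide, 5 mm thick. Origin: centre of the plate's underside. Loaded, its axes agree with the stereoscope's and its leading (+x) edge touches the ledge. It starts on a tray rest, the tab overhanging.
- card_green: Another card of the same shape with two green crosses, on the other rest of the tray. To be left alone.
- tray: Wooden card tray, fixed: board 120 x 285 x 12 mm (x = -48 to 72 mm), origin on the table, with two grey padded rests 62 x 94 mm, tops at z = 30 mm, centred at x = 3, y = +-70 mm. One card lies on each, tab towards the tray's -x and 18 mm clear above the board.
- drops_box: Eye-drops carton, white and blue, 38 x 52 x 80 mm, upright, origin at the centre of its underside. To be left alone.
- eye_model: Model eyeball of 60 mm diameter on a black foot of 68 mm diameter, 96 mm high, origin at the centre of its underside. To be left alone.
- penlight: Steel penlight 100 mm long, 12 mm thick, lying along its x, origin at the centre of its underside. To be left alone.
Not all that is in view belongs to the job. Leave any brown, pink or purple look-alike of the card_red alone.

How it is judged (in metres and radians):
On the way, in this order (a step that is already met when the one before it is completed fails the run):
1. the clip is raised and stays up (value of joint clip above 1.3 rad), for 0.2 s.
2. under the raised clip, the red-ring card is pressed against the ledge (value of joint clip above 1.3 rad and contact force between card_red and ledge above 1 N and x of card_red in the frame of ledge above -0.0385 m), for 0.1 s.
At the end, for the whole second after the job is handed in: The red-ring card lies flat on the deck, picture up, between the guides (within 4 mm sideways and 0.05 rad), its leading edge within 2.5 mm of the ledge, and the clip is down on it (clip angle 0.09 to 0.17 rad), all at rest and released (value of joint clip between 0.09 and 0.17 rad and x of card_red in the frame of ledge between -0.0385 and -0.034 m and y of card_red in the frame of stereoscope between -0.004 and 0.004 m and z of card_red in the frame of stereoscope between 0.0525 and 0.058 m and angle between the x axis of card_red and the x axis of stereoscope, either way round below 0.05 rad and angle between card_red's own z axis and vertical below 0.05 rad and linear speed of card_red below 0.01 m/s); the robot touches nothing.
It fails at once if the red-ring card is pushed against the ledge with more than 10 N (contact force between card_red and ledge above 10 N).
It fails at once if the clip is pressed on the red-ring card with more than 15 N (contact force between card_red and clip above 15 N).
It fails at once if the red-ring card is jammed into the stereoscope (all contacts together over 40 N) (contact force between card_red and stereoscope above 40 N).
It fails at once if the clip snaps shut: it falls faster than 2.5 rad/s while still well above the card (angle over 0.25 rad) (value of joint clip above 0.25 rad and velocity of joint clip below -2.5 rad/s).
It fails at once if the green card, the eye-drops box, the eye model or the penlight is moved by more than 10 mm (distance of any of card_green, drops_box, eye_model, penlight from where it was at the start of the episode above 0.01 m).
It also fails if it takes over 72 s, if anything falls off the work surface, if the arm or the gripper's body presses on something with over 40 N, if the wrist force passes 120 N, or if a joint passes its speed limit or range.

### The arm

A 6-joint arm with a two-finger parallel gripper is mounted at the origin on the work surface. World frame = base frame: x ahead of the robot, y to its left, z up, the work surface at z = 0. Lengths are in m, angles in degrees, forces in N, time in s.
With the tool pointing down it reaches from about 0.4 to 0.825 m from the base axis. Payload 7 kg.
Tool frame: the origin (TCP) lies between the finger pads; the fingertips stand 19 mm ahead of it and the grasp point (between the pads) is the TCP; z points along the fingers, y is the line along which they close (so a half turn about z gives the same grasp; the last joint's range is limited). The gripper opens to 88 mm and grips with 3 to 60 N. Pads are 19 mm wide; open, the fingers measure 130 mm over their backs; the gripper's body (78 mm by 193 mm) begins 47 mm behind the grasp point.
Start: joints at [-50.3, 20.546, 0.682, 0, -70.136, -16.507], TCP at [0.266, -0.62, 0.246] pointing down, gripper open.
Joint ranges: [-176.03, 176.03], [-82.01, 121.73], [-58.28, 71.71], [-173.87, 95.51], [-174.79, -0.11], [-173.66, 173.66]. Speed limits (degrees/s): [136.94, 136.94, 172.46, 180, 180, 180].

### API

Orientations are given as [roll, pitch, yaw] about the fixed x, y, z axes, in that order (R = Rz(yaw) Ry(pitch) Rx(roll)).
In Python, from plant import get_obs, snapshot, close_job, spot_in, spot_point gives the robot as it stands.
- The arm moves only by the tool play_rows, never from a script. Its argument "plan" is a list of rows, each a list of 6 numbers: the shift along the tool's x, y, z in cm, then the turn, a rotation vector about the tool's x, y, z in degrees. A call has 1 to 20 rows; each row shifts and turns the commanded pose from where the row before left it, along the tool's axes as they then stand; what a row does not reach is not made up. A row lasts 1/12 s, in which the tool goes at most 41.7 mm and 7.16 degrees, less where a joint would pass 70% of its speed; a pose out of reach is approached as far as the arm can. A call is refused whole if a number of a shift passes 4.17 or a number of a turn 7.16, either way. A call with a gripper value outside its range is refused whole. "grip" is the finger opening in cm, from 0 to 8.76, set as the call begins (left out, the last holds). The fingers move at their own pace and stop on an object; the grip force is fixed at half the most. Time passes only in rows, so rows that do not move let the fingers close. It gives the time, the measured TCP pose, the force, the opening and the grip force at its end, in the units of the state.
- get_obs(): the state, without advancing time (a new reading comes with each control period).
- snapshot(name): name is "scene" or "top"; returns a dict with "frame" (480x640x3 uint8, red, green, blue), "fx", "fy", "cx", "cy" (pixels), "position" and "attitude" of the camera in the world. Camera axes: x right, y down, z forward; pixel columns grow to the right and rows downward; lengths in m; the calibration is good to about 2 mm. A picture is of the moment at which its call begins. There is no depth.
- close_job(): hands the job in; it is judged then, once.
Trained networks look in the newest picture that a camera, given by its name, has taken for a name from the list of things; names that differ only in an ending like _2 or _b are one class to them, and where a whole thing is asked for, a point or a joint stands for the part that bears it (a point fixed in the world has none). Each returns a list of dicts, best first, with "score" (0 to 1); they miss things now and then, are a little off and sometimes report something else, mostly with a low value. They report only what shows in the picture. A call takes as long as a camera call. They do not tell look-alikes from the thing itself.
- spot_in(camera, thing): "position" ([x, y, z] in m, in world coordinates, good to about 4 mm: the middle of the surface that is visible of it).
- spot_point(camera, thing): "position" ([x, y, z] in m, in world coordinates, good to about 4 mm: a listed point, or the origin of a listed thing).
The state is a dict: "clock": time; "joint_pos": joint angles; "qvel": joint speeds; "tau": joint torques, N m; "tool_pos": TCP position; "orientation": TCP orientation; "force": force on the tool from outside, world axes, zero at the start; "moment": the same for the moment, N m; "opening": finger opening in m; "gripper_force": force on a finger pad.
Only numpy, scipy, OpenCV 4.12 (cv2) and the standard library are available. Lean on these libraries where they do the work, as an engineer would, in place of code of your own. Each camera call takes 0.05 s, during which the arm holds its last target. There are 200 camera calls.

## Working session

There is one attempt and no reset: what is moved stays moved. The work goes in short steps, Python scripts to look and compute and a tool call to move; the robot and the scene stay as the last step left them, time stands still between calls to the robot, and variables do not carry over. Pictures are saved under pics/ and viewed, at most 12 in all, crops included, and the job is handed in when it is done.

Besides the shell and the picture viewer there is one more tool, called after ">>>" as name(argument=value, ...) on one line, values as JSON. play_rows: Moves the arm, as the interface text tells. Its arguments: {"type":"object","properties":{"plan":{"type":"array","items":{"type":"array","items":{"type":"number"}}},"grip":{"type":"number"}},"required":["plan"]}

```bash
ls; mkdir -p pics; python3 - <<'E'
from plant import *
import cv2,numpy as np
o=get_obs();print({k:np.round(v,3).tolist() for k,v in o.items()})
for c in("scene","top"):
    s=snapshot(c);cv2.imwrite(f"pics/{c}0.png",s["frame"][:,:,::-1]);print(c,s["fx"],s["fy"],s["cx"],s["cy"],s["position"],s["attitude"])
    for t in["stereoscope","guide_mouth","clip_knob","card_red","card_green","tray","drops_box","eye_model","penlight"]:
        print(t,[(np.round(d["position"],4).tolist(),round(d["score"],2)) for d in spot_point(c,t)[:4]])
E
```

```text
pics
{'clock': 0.0, 'joint_pos': [-50.301, 20.59, 0.633, -0.02, -70.136, -16.505], 'qvel': [-0.018, 0.034, -0.016, -0.041, -0.011, 0.011], 'tau': [0.001, -58.272, 29.305, 6.997, 0.007, -0.0], 'tool_pos': [0.266, -0.62, 0.245], 'orientation': [179.905, -0.008, -156.814], 'force': [0.136, -0.067, 0.073], 'moment': [0.01, -0.023, -0.004], 'gripper_force': 0.0, 'opening': 0.087}
scene 513.0710197819768 513.0710197819768 314.671856973472 232.6142889793336 [ 1.53751183 -0.38951082  0.70571322] [-122.75218922    1.18460527   71.55472462]
stereoscope [([0.5838, 0.2083, 0.002], 0.95)]
guide_mouth [([0.537, 0.2195, 0.0519], 0.56)]
clip_knob [([0.5371, 0.22, 0.0807], 0.67)]
card_red [([0.5758, -0.3235, 0.0271], 0.89), ([0.5533, -0.528, -0.0014], 0.82), ([0.8117, -0.1118, 0.0017], 0.82), ([0.4087, -0.424, -0.0016], 0.72)]
card_green [([0.616, -0.1863, 0.0263], 0.91)]
tray [([0.5952, -0.2538, -0.0025], 0.68)]
drops_box [([0.7051, 0.3192, 0.0016], 0.61)]
eye_model [([0.7285, -0.2827, -0.002], 0.7)]
penlight [([0.4426, 0.0264, 0.0007], 0.59)]
top 547.5208178198309 547.5208178198309 328.8441804653918 242.34909345270881 [ 0.4128207  -0.09026538  1.23012442] [-170.60618358    1.09385907  -89.69785183]
stereoscope [([0.5894, 0.2094, -0.0015], 0.73)]
guide_mouth [([0.5416, 0.2201, 0.0575], 0.83)]
clip_knob [([0.5345, 0.2218, 0.0724], 0.9)]
card_red [([0.5762, -0.3244, 0.0319], 0.94), ([0.5504, -0.5245, 0.0025], 0.86), ([0.8133, -0.111, 0.0023], 0.67), ([0.4141, -0.423, 0.0007], 0.57)]
card_green [([0.609, -0.1817, 0.0264], 0.91)]
tray [([0.5945, -0.2496, 0.0028], 0.96)]
drops_box [([0.5964, -0.2484, 0.0041], 0.51)]
eye_model [([0.7253, -0.2821, -0.0052], 0.9)]
penlight [([0.4405, 0.0267, 0.0062], 0.79)]
```

View pics/scene0.png

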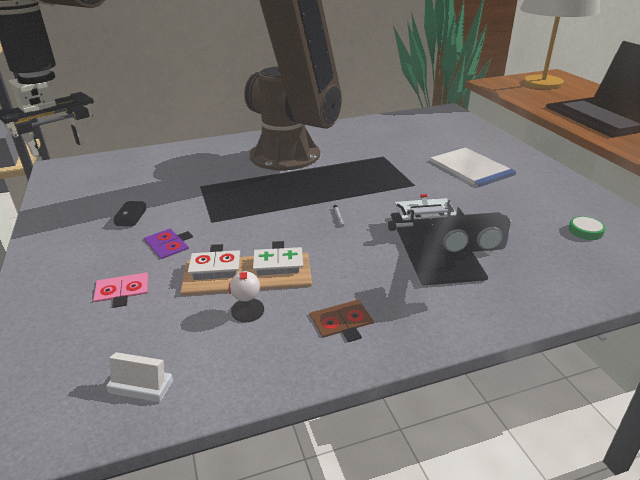

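View pics/top0.png

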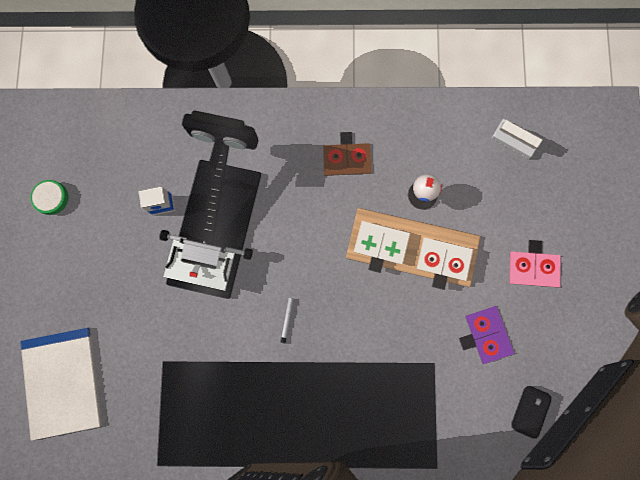

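The scene and top pictures agree. In top, the candidates are: a white card with red rings on the tray (445,259), pink (536,266), purple (488,335), brown (348,157) and green crosses (381,243). I choose the white one at (445,259), with its tab at (440,282). The stereoscope stage is at (203,265) with the knob at (193,274).

```bash
cat > h.py <<'E'
import numpy as np,cv2
from scipy.spatial.transform import Rotation as R
from plant import *
def world(s,px,z):
    d=R.from_euler('xyz',s["attitude"],degrees=True).as_matrix()@np.array([(px[0]-s["cx"])/s["fx"],(px[1]-s["cy"])/s["fy"],1])
    p=np.array(s["position"]);return p+d*(z-p[2])/d[2]
def pix(s,P):
    c=R.from_euler('xyz',s["attitude"],degrees=True).as_matrix().T@(np.array(P)-s["position"])
    return np.array([s["fx"]*c[0]/c[2]+s["cx"],s["fy"]*c[1]/c[2]+s["cy"]])
E
python3 - <<'E'
from h import *
s=snapshot("top");f=s["frame"][:,:,::-1].copy()
a=cv2.resize(f[150:310,145:275],None,fx=3.07,fy=3.07,interpolation=cv2.INTER_CUBIC)
b=cv2.resize(f[200:300,340:490],None,fx=2.6,fy=2.6,interpolation=cv2.INTER_CUBIC)
im=np.zeros((492,800,3),np.uint8);im[:a.shape[0],:a.shape[1]]=a[:492];im[:b.shape[0],405:405+b.shape[1]]=b
cv2.imwrite("pics/crop.png",im)
# card white
hsv=cv2.cvtColor(f,cv2.COLOR_BGR2HSV)
def rect(x0,x1,y0,y1):
    m=((hsv[...,1]<40)&(hsv[...,2]>170)).astype(np.uint8);k=np.zeros_like(m);k[y0:y1,x0:x1]=m[y0:y1,x0:x1]
    cs,_=cv2.findContours(k,cv2.RETR_EXTERNAL,cv2.CHAIN_APPROX_NONE);c=max(cs,key=cv2.contourArea)
    return cv2.minAreaRect(c)
for n,a in(("red",(414,480,225,290)),):
    r=rect(*a);print(r)
    c=[world(s,q,.035) for q in cv2.boxPoints(r)];print(np.round(c,4),np.mean(c,0))
    for i in range(4):
        e=c[(i+1)%4]-c[i];print(np.linalg.norm(e),np.degrees(np.arctan2(e[1],e[0])))
E
```

```text
((444.4405517578125, 258.6825866699219), (51.007408142089844, 32.21830368041992), 13.626993179321289)
[[ 0.5532 -0.2572  0.035 ]
 [ 0.6228 -0.2754  0.035 ]
 [ 0.5962 -0.3833  0.035 ]
 [ 0.5272 -0.3643  0.035 ]] [ 0.57487491 -0.32005295  0.035     ]
0.07194499741723448 -14.614231417290986
0.11119263486059847 -103.84031149295504
0.07158451705557177 164.58082283243482
0.11019269555982188 76.35784277986163
```

View pics/crop.png

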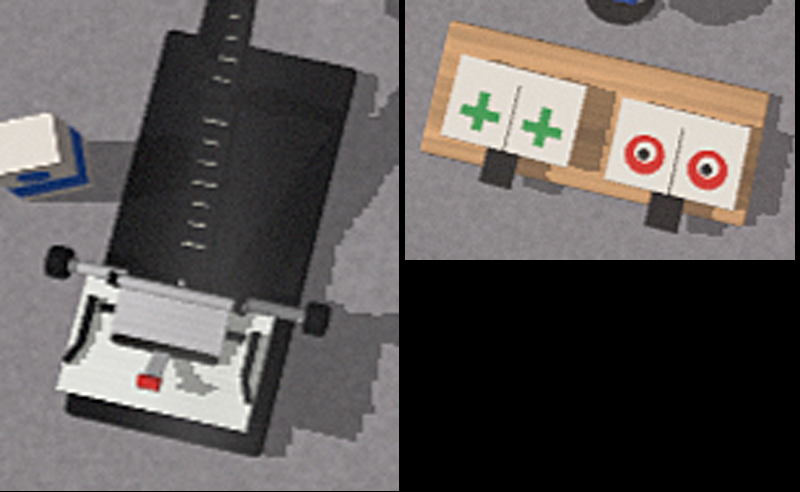

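The crop shows the white plate with red rings at (677,155), its tab facing the robot at (664,212). The stage has the red knob at (148,382) and the deck's front edge from (57,388) to (248,430). Next I fit the stereoscope pose.

```bash
python3 - <<'E'
from h import *
from scipy.optimize import least_squares
s=snapshot("top")
C=lambda x,y:np.array([x/3.07+145,y/3.07+150])
pts=[((-.070,.069,.055),C(57,388)),((-.070,-.069,.055),C(248,430)),((-.085,.075,.015),C(66,412)),((-.085,-.075,.015),C(260,455)),((.215,.075,.015),C(170,32)),((.215,-.075,.015),C(357,70)),((-.052,0,.076),C(148,382))]
def T(p,q):
    c,sn=np.cos(p[2]),np.sin(p[2]);return [p[0]+c*q[0]-sn*q[1],p[1]+sn*q[0]+c*q[1],q[2]]
f=lambda p:np.concatenate([pix(s,T(p,a))-b for a,b in pts])
r=least_squares(f,[.59,.21,-.2]);print(r.x,np.degrees(r.x[2]),np.round(r.fun,1))
p=r.x
for n,q in dict(mouth=(-.05,0,.055),knob=(-.052,0,.076),raised=(.024,0,.134),orig=(0,0,0)).items():print(n,np.round(T(p,q),4))
# card using tab edges etc. network
for c in("scene","top"):
    if c=="scene":snapshot(c)
    print([(np.round(d["position"],4),round(d["score"],2)) for n in("card_red","clip_knob","guide_mouth") for d in spot_in(c,n)[:1]])
E
```

```text
[ 0.58431819  0.20776815 -0.21639814] -12.398700162340136 [ 0.3  0.4 -0.4  0.7 -1.3  0.4  0.3  1.1 -0.8 -2.   1.  -1.   0.9  0.2]
mouth [0.5355 0.2185 0.055 ]
knob [0.5335 0.2189 0.076 ]
raised [0.6078 0.2026 0.134 ]
orig [0.5843 0.2078 0.    ]
[(array([ 0.5779, -0.3214,  0.0347]), 0.9), (array([0.5785, 0.2138, 0.0682]), 0.87), (array([0.768 , 0.1639, 0.0524]), 0.79)]
[(array([ 0.5682, -0.3144,  0.0344]), 0.9), (array([0.5788, 0.2153, 0.0615]), 0.79), (array([0.6969, 0.3099, 0.0814]), 0.4)]
```

>>> play_rows(plan=[[0,0,0,0,0,7.12],[0,0,0,0,0,7.12],[0,0,0,0,0,7.12],[0,0,0,0,0,7.12],[0,0,0,0,0,7.12],[-0.27,2.9,0.2,0,0,0],[-0.27,2.9,0.2,0,0,0],[-0.27,2.9,0.2,0,0,0],[-0.27,2.9,0.2,0,0,0],[-0.27,2.9,0.2,0,0,0],[-0.27,2.9,0.2,0,0,0],[-0.27,2.9,0.2,0,0,0],[-0.27,2.9,0.2,0,0,0],[-0.27,2.9,0.2,0,0,0],[-0.27,2.9,0.2,0,0,0],[-0.27,2.9,0.2,0,0,0],[-0.27,2.9,0.2,0,0,0],[-0.27,2.9,0.2,0,0,0],[-0.27,2.9,0.2,0,0,0],[-0.27,2.9,0.2,0,0,0]], grip=4)

```text
clock: 3.12
tool_pos: [0.3991, -0.203, 0.2158]
orientation: [180.0, 0.1, 167.6]
force: [-0.0, 1.0, 0.2]
opening: 0.0398
gripper_force: 0.0
```

>>> play_rows(plan=[[-0.25,2.75,0.35,0,0,0],[-0.25,2.75,0.35,0,0,0],[-0.25,2.75,0.35,0,0,0],[-0.25,2.75,0.35,0,0,0],[-0.25,2.75,0.35,0,0,0],[-0.25,2.75,0.35,0,0,0],[-0.25,2.75,0.35,0,0,0],[-0.25,2.75,0.35,0,0,0],[-0.25,2.75,0.35,0,0,0],[-0.25,2.75,0.35,0,0,0],[-0.25,2.75,0.35,0,0,0],[-0.25,2.75,0.35,0,0,0],[-0.25,2.75,0.35,0,0,0],[-0.25,2.7,0.35,0,0,0],[-0.25,2,0.3,0,0,0],[-0.2,1,0.2,0,0,0],[0,0,0,0,0,0],[0,0,0,0,0,0],[0,0,0,0,0,0]])

```text
clock: 4.7
tool_pos: [0.5261, 0.1912, 0.1616]
orientation: [-180.0, -0.0, 167.6]
force: [0.1, 0.1, 0.2]
opening: 0.04
gripper_force: 0.0
```

```bash
cat >> h.py <<'E'
def to(P,cmd=None):
    o=get_obs();r=R.from_euler('xyz',o["orientation"],degrees=True).as_matrix()
    return np.round(r.T@(np.array(P)-o["tool_pos"])*100,2)
E
python3 - <<'E'
from h import *
s=snapshot("scene");o=get_obs();print(o["tool_pos"],to([.5335,.2189,.086]))
f=s["frame"][:,:,::-1];u,v=pix(s,[.5335,.2189,.09]).astype(int);print(u,v,pix(s,[.5335,.2189,.076]))
cv2.imwrite("pics/a.png",cv2.resize(f[v-70:v+70,u-80:u+80],None,fx=4,fy=4,interpolation=cv2.INTER_CUBIC))
E
```

```text
[0.52617935 0.19106461 0.16175543] [-0.12  2.88  7.58]
422 190 [422.14882391 195.359014  ]
```

View pics/a.png

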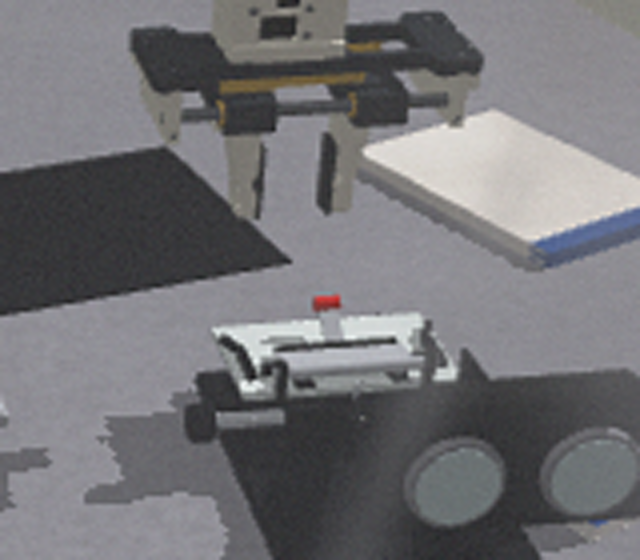

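The crop shows the open fingers above and to the left of the red knob. The knob is at (326,302), which is full-image (423.5,195.5) and within 1.5 px of my prediction. I go down and pinch.

>>> play_rows(plan=[[-0.02,0.72,0,0,0,0],[-0.02,0.72,0,0,0,0],[-0.02,0.72,0,0,0,0],[-0.02,0.72,0,0,0,0],[0,0,0.8,0,0,0],[0,0,0.8,0,0,0],[0,0,0.8,0,0,0],[0,0,0.8,0,0,0],[0,0,0.8,0,0,0],[0,0,0.8,0,0,0],[0,0,0.8,0,0,0],[0,0,0.8,0,0,0],[0,0,0.6,0,0,0],[0,0,0.5,0,0,0],[0,0,0,0,0,0],[0,0,0,0,0,0]])

```text
clock: 6.08
tool_pos: [0.5334, 0.2199, 0.0864]
orientation: [-180.0, -0.0, 167.6]
force: [-0.7, -0.1, 0.6]
opening: 0.0399
gripper_force: 0.0
```

>>> play_rows(plan=[[0,0,0,0,0,0],[0,0,0,0,0,0],[0,0,0,0,0,0],[0,0,0,0,0,0],[0,0,0,0,0,0],[0,0,0,0,0,0],[0,0,0,0,0,0],[0,0,0,0,0,0]], grip=1)

```text
clock: 6.75
tool_pos: [0.5336, 0.2201, 0.0868]
orientation: [180.0, 0.0, 167.6]
force: [0.1, 0.8, 2.6]
opening: 0.0152
gripper_force: 30.0
```

>>> play_rows(plan=[[-0.08,0,-0.52,0,0,0],[-0.13,0,-0.52,0,0,0],[-0.17,0,-0.5,0,0,0],[-0.21,0,-0.49,0,0,0],[-0.25,0,-0.47,0,0,0],[-0.28,0,-0.45,0,0,0],[-0.32,0,-0.42,0,0,0],[-0.35,0,-0.4,0,0,0],[-0.38,0,-0.37,0,0,0],[-0.41,0,-0.34,0,0,0]])

```text
clock: 7.58
tool_pos: [0.5589, 0.2145, 0.132]
orientation: [180.0, -0.0, 167.6]
force: [-2.0, 3.9, -1.3]
opening: 0.0151
gripper_force: 30.0
```

>>> play_rows(plan=[[-0.44,0,-0.3,0,0,0],[-0.46,0,-0.27,0,0,0],[-0.48,0,-0.23,0,0,0],[-0.5,0,-0.19,0,0,0],[-0.51,0,-0.15,0,0,0],[-0.52,0,-0.11,0,0,0],[-0.53,0,-0.07,0,0,0],[-0.53,0,-0.03,0,0,0],[-0.53,0,0.02,0,0,0],[-0.53,0,0.05,0,0,0],[0,0,0,0,0,0],[0,0,0,0,0,0],[0,0,0,0,0,0]])

```text
clock: 8.67
tool_pos: [0.6091, 0.2035, 0.1447]
orientation: [180.0, 0.1, 167.6]
force: [1.4, 0.5, 5.1]
opening: 0.0153
gripper_force: 30.0
```

>>> play_rows(plan=[[0,0,0,0,0,0],[0,0,0,0,0,0],[0,0,0,0,0,0],[0,0,0,0,0,0],[0,0,0,0,0,0],[0,0,-1,0,0,0],[0,0,-2,0,0,0],[0,-1,-3,0,0,0],[0,-3,-1,0,0,0],[0,-4,0,0,0,0],[0,-4,0,0,0,0],[0,-4,0,0,0,0],[0,-4,0,0,0,0]], grip=4.5)

```text
clock: 9.75
tool_pos: [0.5641, 0.0069, 0.2152]
orientation: [180.0, 0.1, 167.6]
force: [1.3, -1.1, -0.4]
opening: 0.0449
gripper_force: 0.0
```

```bash
python3 - <<'E'
from h import *
s=snapshot("top");f=s["frame"][:,:,::-1]
cv2.imwrite("pics/b.png",cv2.resize(f[220:310,145:275],None,fx=6,fy=6,interpolation=cv2.INTER_CUBIC))
o=get_obs();print(o["tool_pos"],o["joint_pos"],o["clock"])
# card: refine
ca=np.radians(-14);c=np.array([.5762,-.3215]);print("tab",c-.052*np.array([np.cos(ca),np.sin(ca)]))
for k in (0,.05,.07):print(pix(s,[.5843,.2078,k]))
E
```

```text
[0.56192129 0.00172872 0.21526967] [ 2.01520760e+01  1.12606341e+01 -1.63132837e+01  2.99368759e-02
 -6.24814696e+01 -1.22663808e+02] 9.8
tab [ 0.52574462 -0.30892006]
[208.72996238 255.93186804]
[203.34841308 252.76174494]
[201.06963855 251.41938136]
```

View pics/b.png

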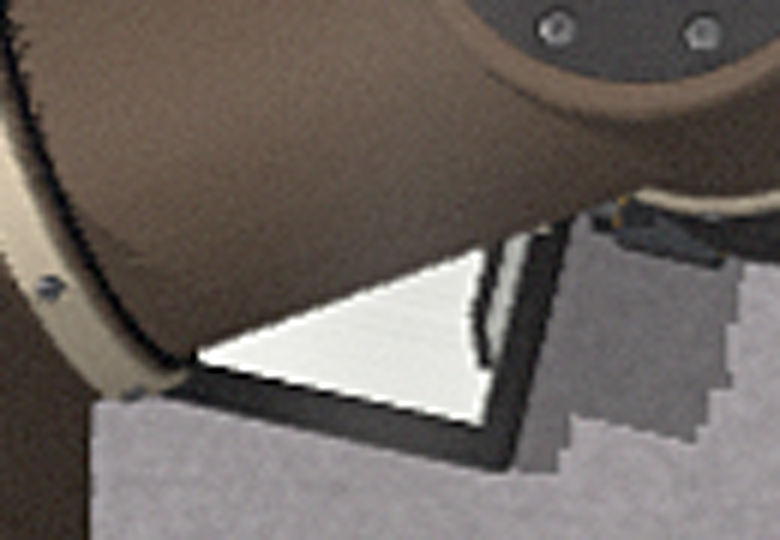

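The arm covers the stage from above in this view: the right guide is at (485,300) and the ledge is hidden. I go to the card and look again from there.

>>> play_rows(plan=[[0,0,0,0,0,1.8],[-0.26,-2.6,0.5,0,0,0],[-0.26,-2.6,0.5,0,0,0],[-0.26,-2.6,0.5,0,0,0],[-0.26,-2.6,0.5,0,0,0],[-0.26,-2.6,0.5,0,0,0],[-0.26,-2.6,0.5,0,0,0],[-0.26,-2.6,0.5,0,0,0],[-0.26,-2.6,0.5,0,0,0],[-0.26,-2.6,0.5,0,0,0],[-0.26,-2.6,0.5,0,0,0],[-0.2,-2.6,0.5,0,0,0],[-0.1,-2,0.5,0,0,0],[0,0,0,0,0,0],[0,0,0,0,0,0]])

```text
clock: 11.05
tool_pos: [0.5174, -0.2964, 0.1543]
orientation: [-180.0, -0.0, 165.7]
force: [0.0, -0.2, -0.8]
opening: 0.045
gripper_force: 0.0
```

```bash
python3 - <<'E'
from h import *
s=snapshot("top");f=s["frame"][:,:,::-1]
a=cv2.resize(f[220:310,145:275],None,fx=6,fy=6,interpolation=cv2.INTER_CUBIC)
cv2.imwrite("pics/c.png",a)
o=get_obs();print(o["tool_pos"],o["orientation"],to([.526,-.309,.04]))
s=snapshot("scene");f=s["frame"][:,:,::-1];u,v=pix(s,[.54,-.31,.06]).astype(int);print(u,v,pix(s,[.5257,-.3089,.035]))
cv2.imwrite("pics/d.png",cv2.resize(f[v-60:v+60,u-80:u+80],None,fx=4,fy=4,interpolation=cv2.INTER_CUBIC))
E
```

```text
[ 0.51778618 -0.29573461  0.15460567] [-1.79997621e+02  1.23189071e-02  1.65736318e+02] [-1.12 -1.08 11.46]
215 242 [215.96333411 247.70517537]
```

View pics/c.png

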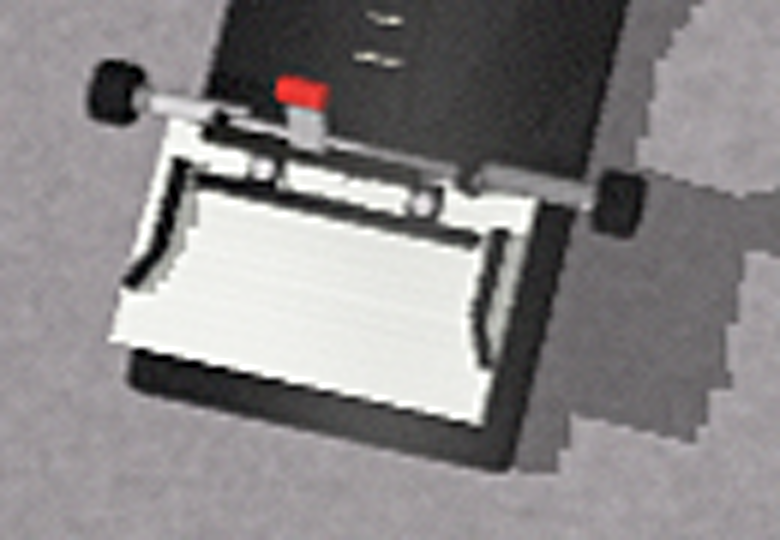

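View pics/d.png

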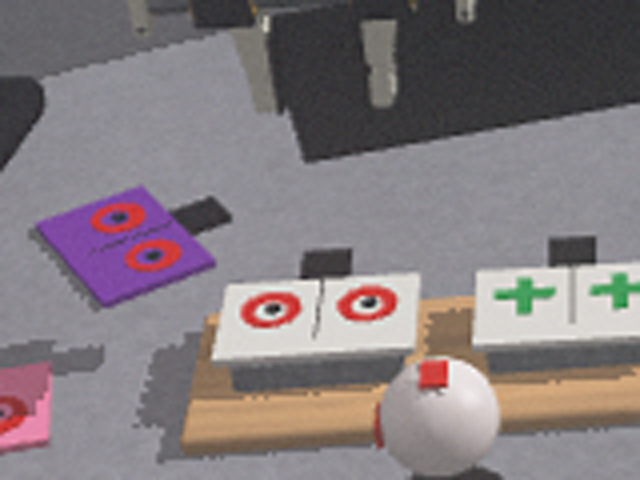

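Crop c shows the clip standing up with its knob at (302,92). The ledge's lower front edge runs from (190,188) to (478,247), between the guides at (165,225) and (490,300). In crop d the red-ring card's tab is at (327,263), within 1 px of my estimate.

```bash
python3 - <<'E'
from h import *
s=snapshot("top");C=lambda x,y:(x/6+145,y/6+220)
a=-.2164;r=np.array([[np.cos(a),np.sin(a)],[-np.sin(a),np.cos(a)]])
for n,q,z in(("ledL",(192,188),.055),("ledR",(478,247),.055),("dfl",(110,342),.055),("dfr",(485,425),.055),("gL in straight",(190,200),.06),("gR in",(487,240),.06),("gmL",(128,285),.06),("gmR",(488,365),.06)):
    w=world(s,C(*q),z)[:2];print(n,w,r@(w-[.5843,.2078]))
E
```

```text
ledL [0.58657821 0.26442022] [-0.00993213  0.05578882]
ledR [0.56524991 0.15924044] [-0.00817932 -0.05151733]
dfl [0.53032006 0.29133054] [-0.07065621  0.06999203]
dfr [0.50091459 0.15437446] [-0.06996933 -0.07008358]
gL in straight [0.58144847 0.26341586] [-0.01472658  0.05370645]
gR in [0.56715337 0.15501467] [-0.00541292 -0.05523584]
gmL [0.55044607 0.28431183] [-0.04949258  0.06745838]
gmR [0.52201236 0.15302987] [-0.04907492 -0.06686681]
```

>>> play_rows(plan=[[-0.37,-0.36,1,0,0,0],[-0.37,-0.36,1,0,0,0],[-0.37,-0.36,1,0,0,0],[0,0,1.5,0,0,0],[0,0,1.5,0,0,0],[0,0,1.5,0,0,0],[0,0,1.5,0,0,0],[0,0,1.2,0,0,0],[0,0,0.7,0,0,0],[0,0,0.4,0,0,0],[0,0,0,0,0,0],[0,0,0,0,0,0]])

```text
clock: 12.2
tool_pos: [0.5261, -0.3087, 0.0411]
orientation: [-180.0, -0.0, 165.8]
force: [0.4, -0.4, 0.7]
opening: 0.0452
gripper_force: 0.0
```

>>> play_rows(plan=[[0,0,0,0,0,0],[0,0,0,0,0,0],[0,0,0,0,0,0],[0,0,0,0,0,0],[0,0,0,0,0,0],[0,0,0,0,0,0],[0,0,0,0,0,0]], grip=2)

```text
clock: 12.78
tool_pos: [0.5262, -0.3087, 0.0416]
orientation: [-180.0, 0.0, 165.8]
force: [0.1, 0.4, 2.8]
opening: 0.0273
gripper_force: 30.0
```

>>> play_rows(plan=[[0,0,-0.3,0,0,0],[0,0,-0.5,0,0,0],[0,0,-0.8,0,0,0],[0,0,-1.2,0,0,0],[0,0,-1.5,0,0,0],[0,0,-1.5,0,0,0],[0,0,-1.5,0,0,0],[0,0,-1.5,0,0,0],[0,0,-1,0,0,0],[0,0,-0.5,0,0,0],[0,0,0,0,0,0],[0,0,0,0,0,0]])

```text
clock: 13.78
tool_pos: [0.5257, -0.3085, 0.1439]
orientation: [180.0, -0.0, 165.8]
force: [0.3, 0.0, -0.9]
opening: 0.0273
gripper_force: 30.0
```

```bash
python3 - <<'E'
from h import *
s=snapshot("scene");f=s["frame"][:,:,::-1];u,v=pix(s,[.56,-.31,.12]).astype(int);print(u,v)
cv2.imwrite("pics/e.png",cv2.resize(f[v-75:v+75,u-100:u+100],None,fx=4,fy=4,interpolation=cv2.INTER_CUBIC))
print(get_obs()["tool_pos"],[np.round(d["position"],4) for d in spot_point("scene","card_red")[:2]])
E
```

```text
213 224
[ 0.52544928 -0.30843209  0.14343661] [array([ 0.5525, -0.529 , -0.002 ]), array([ 8.097e-01, -1.115e-01, -2.000e-04])]
```

View pics/e.png

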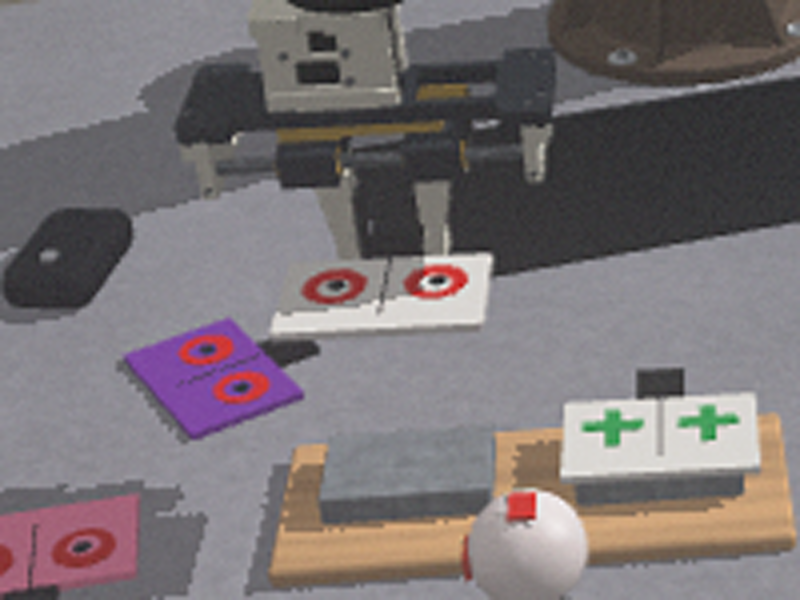

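The crop shows the red-ring card held level by its tab, with its leading edge from (271,333) to (487,326). The green card and the eye model are undisturbed. I carry it to the front of the mouth.

>>> play_rows(plan=[[0,0,0,0,0,-1.8],[0.4,1,0,0,0,0],[0.8,2,0,0,0,0],[1,2.6,0,0,0,0],[1,2.6,0,0,0,0],[1,2.6,0,0,0,0],[1,2.6,0,0,0,0],[1,2.6,0,0,0,0],[1,2.6,0,0,0,0],[1,2.6,0,0,0,0],[1,2.6,0,0,0,0],[1,2.6,0,0,0,0],[1,2.6,0,0,0,0],[1,2.6,0,0,0,0],[1,2.6,0,0,0,0],[1,2.6,0,0,0,0],[1,2.6,0,0,0,0],[1,2.6,0,0,0,0],[1,2.6,0,0,0,0],[1,2.6,0,0,0,0]])

```text
clock: 15.55
tool_pos: [0.4484, 0.1927, 0.1437]
orientation: [-180.0, -0.0, 167.6]
force: [0.5, 0.6, -0.5]
opening: 0.0274
gripper_force: 30.0
```

>>> play_rows(plan=[[1,2.6,0,0,0,0],[0.8,2,0,0,0,0],[0.4,1,0,0,0,0],[0,0,0,0,0,0],[0,0,0,0,0,0],[0,0,0,0,0,0]])

```text
clock: 16.05
tool_pos: [0.4397, 0.25, 0.1438]
orientation: [-179.9, -0.0, 167.6]
force: [-0.3, 0.6, -0.7]
opening: 0.0277
gripper_force: 30.0
```

```bash
python3 - <<'E'
from h import *
s=snapshot("top");f=s["frame"][:,:,::-1];o=get_obs();print(o["tool_pos"],o["orientation"],o["force"],to([.4388,.2398,.0745]))
hsv=cv2.cvtColor(f,cv2.COLOR_BGR2HSV)
u,v=pix(s,[.4388+.05,.2398-.011,.135]).astype(int);print(u,v)
cv2.imwrite("pics/g.png",cv2.resize(f[v-90:v+60,u-80:u+120],None,fx=4,fy=4,interpolation=cv2.INTER_CUBIC))
E
```

```text
[0.43987151 0.24988785 0.14389306] [-1.79961019e+02 -2.56895137e-02  1.67545661e+02] [ 0.52276882 -0.33121081 -0.42038886] [-0.12 -1.    6.94]
180 293
```

View pics/g.png

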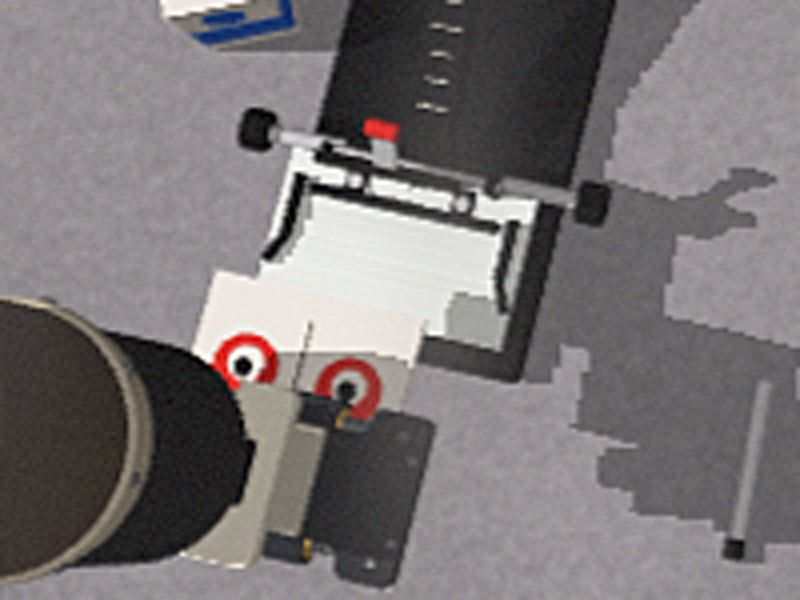

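The crop shows the card in front of the stage, with leading corners at (217,270) and (425,320), still raised and about 10 mm to the left. I compute its offset to the gripper.

```bash
python3 - <<'E'
from h import *
s=snapshot("top");t=get_obs()["tool_pos"][:2]
a=-.2164;r=np.array([[np.cos(a),np.sin(a)],[-np.sin(a),np.cos(a)]])
w=[world(s,(x/4+100,y/4+203),.1375)[:2] for x,y in((217,270),(425,320))]
e=w[0]-w[1];print(np.linalg.norm(e),np.degrees(np.arctan2(e[1],e[0]))-90)
for q in w:print("card rel stereo",r@(q-[.5843,.2078]),"rel tool",r@(q-t))
print("tool",r@(t-[.5843,.2078]))
E
```

```text
0.10935441576652259 -13.153047382413689
card rel stereo [-0.06428548  0.06358662] rel tool [0.08566371 0.05347542]
card rel stereo [-0.06572498 -0.04575832] rel tool [ 0.08422421 -0.05586952]
tool [-0.14994919  0.0101112 ]
```

>>> play_rows(plan=[[0,-0.3,0.5,0,0,0],[0,-0.3,0.9,0,0,0],[0,-0.3,1.1,0,0,0],[0,0,1.1,0,0,0],[0,0,1.1,0,0,0],[0,0,1,0,0,0],[0,0,0.7,0,0,0],[0,0,0.4,0,0,0],[0,0,0.2,0,0,0],[0,0,0.1,0,0,0],[0,0,0,0,0,0],[0,0,0,0,0,0]])

```text
clock: 17.15
tool_pos: [0.4384, 0.2423, 0.0735]
orientation: [180.0, 0.0, 167.6]
force: [-0.4, 0.6, -0.3]
opening: 0.027
gripper_force: 30.0
```

>>> play_rows(plan=[[0,0,0.1,0,0,0],[0,0,0.1,0,0,0],[0,0,0.1,0,0,0],[0,0,0.1,0,0,0],[0,0,0,0,0,0],[0,0,0,0,0,0]])

```text
clock: 17.65
tool_pos: [0.4381, 0.242, 0.0691]
orientation: [-180.0, -0.0, 167.6]
force: [-0.2, -0.2, -0.5]
opening: 0.0272
gripper_force: 30.0
```

>>> play_rows(plan=[[0,0,0.05,0,0,0],[0,0,0.05,0,0,0],[0,0,0.05,0,0,0],[0,0,0,0,0,0],[0,0,0,0,0,0]])

```text
clock: 18.07
tool_pos: [0.4382, 0.242, 0.0676]
orientation: [-180.0, -0.0, 167.6]
force: [0.8, -0.7, -1.0]
opening: 0.0274
gripper_force: 30.0
```

>>> play_rows(plan=[[0,0,0.05,0,0,0],[0,0,0.05,0,0,0],[0,0,0,0,0,0],[0,0,0,0,0,0]])

```text
clock: 18.4
tool_pos: [0.4382, 0.2421, 0.0667]
orientation: [180.0, 0.0, 167.6]
force: [-0.3, 1.3, 0.3]
opening: 0.0272
gripper_force: 30.0
```

>>> play_rows(plan=[[-0.1,-0.05,0.03,0,0,0],[-0.2,-0.05,0,0,0,0],[-0.3,0,0,0,0,0],[-0.3,0,0,0,0,0],[-0.3,0,0,0,0,0],[-0.3,0,0,0,0,0],[-0.3,0,0,0,0,0],[-0.2,0,0,0,0,0],[0,0,0,0,0,0],[0,0,0,0,0,0]])

```text
clock: 19.23
tool_pos: [0.4578, 0.2368, 0.0664]
orientation: [180.0, 0.0, 167.6]
force: [0.2, -0.1, 0.3]
opening: 0.0275
gripper_force: 30.0
```

>>> play_rows(plan=[[-0.2,0,0,0,0,0],[-0.3,0,0,0,0,0],[-0.3,0,0,0,0,0],[-0.3,0,0,0,0,0],[-0.3,0,0,0,0,0],[-0.3,0,0,0,0,0],[-0.2,0,0,0,0,0],[0,0,0,0,0,0],[0,0,0,0,0,0]])

```text
clock: 19.98
tool_pos: [0.4765, 0.2327, 0.0665]
orientation: [180.0, 0.0, 167.6]
force: [1.3, 0.1, 0.9]
opening: 0.0271
gripper_force: 30.0
```

>>> play_rows(plan=[[-0.15,0,0,0,0,0],[-0.15,0,0,0,0,0],[-0.15,0,0,0,0,0],[-0.15,0,0,0,0,0],[-0.1,0,0,0,0,0],[0,0,0,0,0,0],[0,0,0,0,0,0]])

```text
clock: 20.57
tool_pos: [0.4831, 0.2312, 0.0664]
orientation: [180.0, 0.0, 167.6]
force: [0.4, -0.0, 2.5]
opening: 0.0273
gripper_force: 30.0
```

>>> play_rows(plan=[[-0.1,0,0,0,0,0],[-0.1,0,0,0,0,0],[-0.05,0,0,0,0,0],[0,0,0,0,0,0],[0,0,0,0,0,0]])

```text
clock: 20.98
tool_pos: [0.4854, 0.2307, 0.0664]
orientation: [180.0, 0.0, 167.6]
force: [-1.3, 0.8, 3.5]
opening: 0.0271
gripper_force: 30.0
```

>>> play_rows(plan=[[-0.05,0,-0.03,0,0,0],[-0.05,0,0,0,0,0],[-0.05,0,0,0,0,0],[0,0,0,0,0,0],[0,0,0,0,0,0]])

```text
clock: 21.4
tool_pos: [0.4869, 0.2303, 0.0666]
orientation: [-180.0, 0.0, 167.6]
force: [-0.8, -0.3, 2.0]
opening: 0.027
gripper_force: 30.0
```

>>> play_rows(plan=[[-0.05,0,0,0,0,0],[-0.05,0,0,0,0,0],[0,0,0,0,0,0],[0,0,0,0,0,0]])

```text
clock: 21.73
tool_pos: [0.4878, 0.2301, 0.0667]
orientation: [180.0, 0.0, 167.6]
force: [-1.0, 0.4, 2.4]
opening: 0.027
gripper_force: 30.0
```

>>> play_rows(plan=[[-0.05,0,0,0,0,0],[-0.05,0,0,0,0,0],[0,0,0,0,0,0],[0,0,0,0,0,0]])

```text
clock: 22.07
tool_pos: [0.4888, 0.2299, 0.0667]
orientation: [180.0, 0.0, 167.6]
force: [-1.4, 0.2, 0.8]
opening: 0.0273
gripper_force: 30.0
```

>>> play_rows(plan=[[-0.04,0,0,0,0,0],[-0.04,0,0,0,0,0],[0,0,0,0,0,0],[0,0,0,0,0,0]])

```text
clock: 22.4
tool_pos: [0.4896, 0.2298, 0.0667]
orientation: [180.0, 0.0, 167.6]
force: [-0.1, 0.1, 1.7]
opening: 0.0274
gripper_force: 30.0
```

>>> play_rows(plan=[[-0.03,0,0,0,0,0],[-0.03,0,0,0,0,0],[0,0,0,0,0,0],[0,0,0,0,0,0]])

```text
clock: 22.73
tool_pos: [0.4902, 0.2297, 0.0667]
orientation: [180.0, 0.0, 167.6]
force: [-0.6, 0.1, 1.9]
opening: 0.0272
gripper_force: 30.0
```

>>> play_rows(plan=[[-0.03,0,0,0,0,0],[-0.03,0,0,0,0,0],[0,0,0,0,0,0],[0,0,0,0,0,0]])

```text
clock: 23.07
tool_pos: [0.4907, 0.2295, 0.0667]
orientation: [180.0, 0.0, 167.6]
force: [-1.0, -0.1, 1.4]
opening: 0.0273
gripper_force: 30.0
```

>>> play_rows(plan=[[-0.03,0,0,0,0,0],[-0.03,0,0,0,0,0],[0,0,0,0,0,0],[0,0,0,0,0,0]])

```text
clock: 23.4
tool_pos: [0.4911, 0.2293, 0.0667]
orientation: [-180.0, -0.0, 167.6]
force: [-4.3, -0.6, 3.0]
opening: 0.0271
gripper_force: 30.0
```

>>> play_rows(plan=[[-0.03,0,0,0,0,0],[-0.02,0,0,0,0,0],[0,0,0,0,0,0],[0,0,0,0,0,0]])

```text
clock: 23.73
tool_pos: [0.4913, 0.2292, 0.0666]
orientation: [-180.0, -0.0, 167.6]
force: [-4.4, 1.3, 4.2]
opening: 0.027
gripper_force: 30.0
```

>>> play_rows(plan=[[0,0,0,0,0,0],[0,0,0,0,0,0]])

```text
clock: 23.9
tool_pos: [0.4913, 0.2291, 0.0666]
orientation: [-180.0, -0.0, 167.6]
force: [-5.4, 1.2, 4.7]
opening: 0.027
gripper_force: 30.0
```

>>> play_rows(plan=[[0,0,0,0,0,0]])

```text
clock: 23.98
tool_pos: [0.4913, 0.2291, 0.0666]
orientation: [-180.0, -0.0, 167.6]
force: [-5.8, 1.3, 4.5]
opening: 0.0272
gripper_force: 30.0
```

>>> play_rows(plan=[[0,0,0,0,0,0],[0,0,0,0,0,0],[0,0,0,0,0,0],[0,0,0,0,0,0],[0,0,0,0,0,0],[0,0,-0.5,0,0,0],[0,0,-1.5,0,0,0],[0,0,-2.5,0,0,0],[0,0,-3,0,0,0],[0,0,-3,0,0,0],[0,0,-3,0,0,0],[-2,0,0,0,0,0],[-2.5,0,0,0,0,0],[-2.5,0,0,0,0,0],[-2.5,0,0,0,0,0],[-1.7,0,0,0,0,0],[-0.8,0,0,0,0,0],[0,0,0,0,0,0],[0,0,0,0,0,0],[0,0,0,0,0,0]], grip=4.5)

```text
clock: 25.65
tool_pos: [0.6082, 0.2035, 0.2018]
orientation: [-180.0, -0.0, 167.6]
force: [-0.0, -0.2, -0.2]
opening: 0.0451
gripper_force: 0.0
```

```bash
python3 - <<'E'
from h import *
s=snapshot("scene");f=s["frame"][:,:,::-1];o=get_obs();print(o["tool_pos"],o["orientation"],to([.6091,.2035,.1447]),o["force"])
print([(np.round(d["position"],4),d["score"]) for n in("card_red","clip_knob") for d in spot_point("scene",n)[:4]])
u,v=pix(s,[.58,.21,.1]).astype(int);print(u,v)
cv2.imwrite("pics/k.png",cv2.resize(f[v-65:v+60,u-80:u+80],None,fx=4.5,fy=4.5,interpolation=cv2.INTER_CUBIC))
E
```

```text
[0.60816097 0.20370414 0.20193703] [ 1.79989799e+02 -3.49133298e-03  1.67622326e+02] [-0.1  -0.    5.72] [-0.58619309 -0.30511593  0.01609157]
[(array([ 8.14e-01, -1.14e-01,  7.00e-04]), 0.97), (array([ 0.4091, -0.4197, -0.0006]), 0.73), (array([ 0.5538, -0.5296,  0.001 ]), 0.68), (array([0.541 , 0.2161, 0.0526]), 0.66), (array([0.6096, 0.2029, 0.1374]), 0.56)]
429 195
```

View pics/k.png

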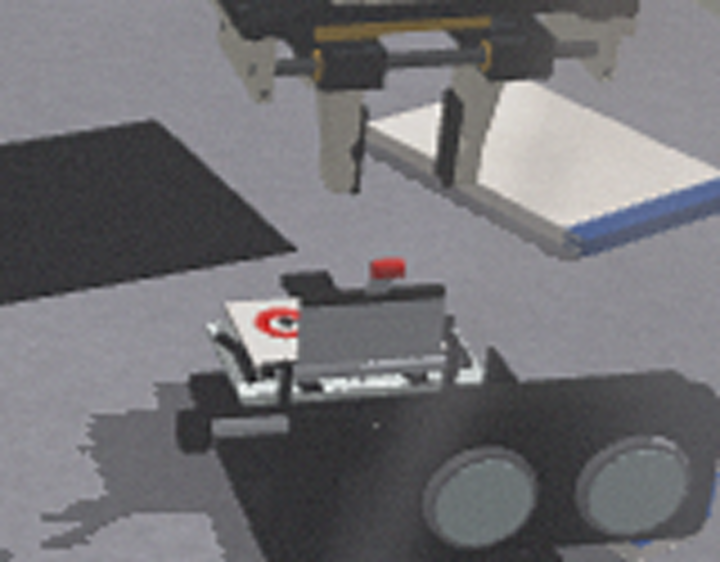

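The crop shows the card lying flat on the deck under the raised clip (ring at (285,322)). The knob at (387,268) is centred below the open fingers. I pinch it.

>>> play_rows(plan=[[-0.1,0,1,0,0,0],[0,0,1.2,0,0,0],[0,0,1.2,0,0,0],[0,0,1,0,0,0],[0,0,0.8,0,0,0],[0,0,0.5,0,0,0],[0,0,0,0,0,0],[0,0,0,0,0,0]])

```text
clock: 26.47
tool_pos: [0.61, 0.2032, 0.1443]
orientation: [-180.0, -0.0, 167.6]
force: [0.4, 0.2, 0.2]
opening: 0.0446
gripper_force: 0.0
```

>>> play_rows(plan=[[0,0,0,0,0,0],[0,0,0,0,0,0],[0,0,0,0,0,0],[0,0,0,0,0,0],[0,0,0,0,0,0],[0,0,0,0,0,0],[0,0,0,0,0,0],[0,0,0,0,0,0]], grip=1)

```text
clock: 27.13
tool_pos: [0.61, 0.2033, 0.1449]
orientation: [180.0, 0.0, 167.6]
force: [-0.9, -0.3, 1.7]
opening: 0.0155
gripper_force: 30.0
```

>>> play_rows(plan=[[0.27,0,-0.03,0,0,0],[0.27,0,-0.02,0,0,0],[0.53,0,-0.02,0,0,0],[0.53,0,0.03,0,0,0],[0.53,0,0.07,0,0,0],[0.52,0,0.11,0,0,0],[0.51,0,0.15,0,0,0],[0.5,0,0.19,0,0,0],[0.48,0,0.23,0,0,0],[0.46,0,0.27,0,0,0],[0.44,0,0.3,0,0,0],[0,0,0,0,0,0],[0,0,0,0,0,0]])

```text
clock: 28.22
tool_pos: [0.5599, 0.2143, 0.1316]
orientation: [-180.0, -0.1, 167.6]
force: [-1.5, 0.6, 5.0]
opening: 0.0151
gripper_force: 30.0
```

>>> play_rows(plan=[[0.2,0,0.17,0,0,0],[0.21,0,0.17,0,0,0],[0.19,0,0.18,0,0,0],[0.19,0,0.19,0,0,0],[0.35,0,0.4,0,0,0],[0.32,0,0.42,0,0,0],[0.28,0,0.45,0,0,0],[0.25,0,0.47,0,0,0],[0.21,0,0.49,0,0,0],[0,0,0,0,0,0],[0,0,0,0,0,0]])

```text
clock: 29.13
tool_pos: [0.539, 0.2189, 0.1019]
orientation: [-180.0, -0.0, 167.6]
force: [0.2, 2.9, -1.0]
opening: 0.015
gripper_force: 30.0
```

>>> play_rows(plan=[[0.05,0,0.17,0,0,0],[0.05,0,0.17,0,0,0],[0.03,0,0.12,0,0,0],[0.03,0,0.1,0,0,0],[0,0,0,0,0,0],[0,0,0,0,0,0]])

```text
clock: 29.63
tool_pos: [0.5375, 0.2191, 0.0968]
orientation: [-180.0, -0.0, 167.6]
force: [-1.4, 3.6, 0.9]
opening: 0.0149
gripper_force: 30.0
```

>>> play_rows(plan=[[0.01,0,0.05,0,0,0],[0.01,0,0.05,0,0,0],[0,0,0,0,0,0],[0,0,0,0,0,0]])

```text
clock: 29.97
tool_pos: [0.5373, 0.2192, 0.0958]
orientation: [-180.0, -0.0, 167.6]
force: [-3.6, 3.1, 0.7]
opening: 0.0156
gripper_force: 30.0
```

>>> play_rows(plan=[[0.04,0,0.04,0,0,0],[0.03,0,0.04,0,0,0],[0,0,0,0,0,0],[0,0,0,0,0,0]])

```text
clock: 30.3
tool_pos: [0.5371, 0.2193, 0.0951]
orientation: [180.0, 0.0, 167.6]
force: [-0.7, 1.1, -0.3]
opening: 0.0153
gripper_force: 30.0
```

Now at about 0.125 rad; release and withdraw upward.

>>> play_rows(plan=[[0,0,0,0,0,0],[0,0,0,0,0,0],[0,0,0,0,0,0],[0,0,0,0,0,0],[0,0,0,0,0,0],[0,0,0,0,0,0],[0,0,-0.5,0,0,0],[0,0,-1.5,0,0,0],[0,0,-2.5,0,0,0],[0,0,-3,0,0,0],[0,0,-3,0,0,0],[0,-3,-1,0,0,0],[0,-4,0,0,0,0],[0,-4,0,0,0,0],[0,-4,0,0,0,0],[0,-4,0,0,0,0],[0,-4,0,0,0,0],[0,-4,0,0,0,0],[0,0,0,0,0,0],[0,0,0,0,0,0]], grip=4.5)

```text
clock: 31.97
tool_pos: [0.4782, -0.0462, 0.2107]
orientation: [180.0, 0.0, 167.4]
force: [2.0, 0.9, -0.1]
opening: 0.0448
gripper_force: 0.0
```

>>> play_rows(plan=[[0,-4,0,0,0,0],[0,-4,0,0,0,0],[0,-4,0,0,0,0],[0,0,0,0,0,0],[0,0,0,0,0,0]])

```text
clock: 32.38
tool_pos: [0.453, -0.1625, 0.2102]
orientation: [-180.0, 0.0, 167.4]
force: [1.2, 0.4, 0.1]
opening: 0.0454
gripper_force: 0.0
```

```bash
python3 - <<'E'
from h import *
s=snapshot("top");f=s["frame"][:,:,::-1];a=cv2.resize(f[220:320,145:275],None,fx=3,fy=3,interpolation=cv2.INTER_CUBIC)
s2=snapshot("scene");g=s2["frame"][:,:,::-1];b=cv2.resize(g[150:250,360:490],None,fx=3,fy=3,interpolation=cv2.INTER_CUBIC)
cv2.imwrite("pics/z.png",np.hstack([a,b]))
for c in("scene","top"):print(c,[(np.round(d["position"],4),round(d["score"],2)) for n in("card_red","clip_knob") for d in spot_point(c,n) if d["position"][1]>.1])
E
```

```text
scene [(array([0.5424, 0.2184, 0.0516]), 0.71), (array([0.5387, 0.2212, 0.0886]), 0.57)]
top [(array([0.5406, 0.2201, 0.0559]), 0.95), (array([0.5402, 0.2197, 0.059 ]), 0.4), (array([0.5381, 0.2191, 0.0799]), 0.62)]
```

View pics/z.png

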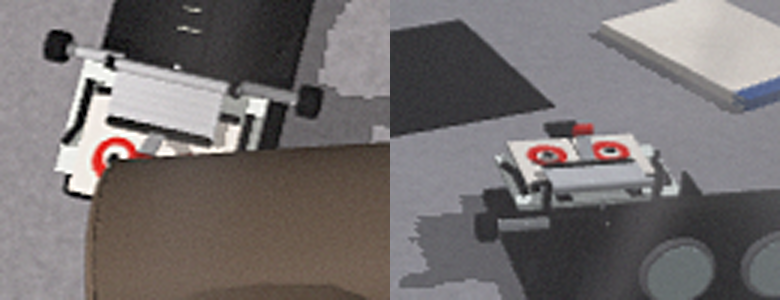

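The last picture shows the clip lying on the card with its plate at (165,103) left and (600,175) right. The card is square between the guides and the gripper is clear. Handing in.

```bash
python3 -c "
from plant import *
print(close_job())"
```

```text
the job is handed in; nothing more can be done
None
```

I handed the job in at about 33 s: the red-ring card is loaded against the ledge with the clip lowered onto it and released, and the gripper is clear, but the hand-in returned no verdict. The ledge seat is judged by touch (about 5.5 N) and camera estimates, since the lowered clip hides it.

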